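# Open the vacuum packer past its safety catch

### The arm

A 6-joint arm with a two-finger parallel gripper is mounted at the origin on the work surface. World frame = base frame: x ahead of the robot, y to its left, z up, the work surface at z = 0. Lengths are in mm, angles in rad, forces in N, time in s.
With the tool pointing down it reaches from about 325 to 925 mm from the base axis. Payload 3.1 kg.
Tool frame: the origin (TCP) lies between the finger pads; the fingertips stand 19 mm ahead of it and the grasp point (between the pads) is the TCP; z points along the fingers, y is the direction in which the jaws open and shut (so a half turn about z gives the same grasp; the last joint's range is limited). The gripper opens to 85 mm and grips with 20 to 120 N. Pads are 22 mm wide; open, the fingers measure 114 mm over their backs; the gripper's body (76 mm by 85 mm) begins 54 mm behind the grasp point. The pads swing forward as they close: fully open they stand 13 mm farther back than shut.
Start: joints at [-1.34, 0.217, 1.613, -0, 1.311, -0.112], TCP at [210.1, -588.64, 250.3] pointing down, gripper open.
Joint ranges: [-2.75, 2.75], [-0.78, 2.1], [0.31, 2.55], [-1.13, 4.27], [0.13, 2.63], [-2.58, 2.58]. Speed limits (rad/s): [2.79, 2.79, 3.14, 3.14, 3.14, 3.14].

### API

Orientations are given as a unit quaternion [w, x, y, z].
In Python, from station import telemetry, read_camera, camera_params, robot gives the robot as it stands.
- The arm moves only by the tool servo_tool, never from a script. Its argument "rows" is a list that holds one entry, the list of rows, each a list of 7 numbers: the turn, a rotation vector about the tool's x, y, z as a fraction of full scale, then the shift along the tool's x, y, z as a fraction of full scale, then the finger opening in mm, from 0 to 85.4. A call has 1 to 8 rows; each row shifts and turns the commanded pose from where the row before left it, along the tool's axes as they then stand; what a row does not reach is not made up. Full scale, the value 1, is 4 cm for a shift and 5 degrees for a turn. A row lasts 1/12 s, in which the tool goes at most 41.7 mm and 7.16 degrees, less where a joint would pass 70% of its speed; a pose out of reach is approached as far as the arm can. A call with a number of a shift or a turn outside -1 to 1 is refused whole. A call with a gripper value outside its range is refused whole. The fingers move at their own pace and stop on an object; the grip force is fixed at half the most. Time passes only in rows, so rows that do not move let the fingers close. It gives the time, the measured TCP pose, the force and the opening at its end, in the units of the state.
- telemetry.get_obs(): the state, without advancing time (a new reading comes with each control period).
- read_camera(name): name is "side" or "top"; returns the picture (400x640x3 uint8, red, green, blue); there is no depth.
- camera_params(name): a dict with "camera_matrix" (3x3 intrinsics, pixels), "position" and "orientation" of the camera in the world. Camera axes: x right, y down, z forward; pixel columns grow to the right and rows downward; lengths in mm; the calibration is good to about 2 mm. A picture is of the moment at which its call begins. camera_params takes no time and is no camera call.
- robot.hand_in(): hands the job in, once; it reports no verdict.
The state is a dict: "clock": time; "q": joint angles; "joint_velocities": joint speeds; "effort": joint torques, N m; "tcp_pos": TCP position; "tool_rot": TCP orientation; "force": force on the tool from outside, world axes, zero at the start; "moment": the same for the moment, N m; "grip_width": opening from 0.0 (shut) to 1.0 (fully open).
Only numpy, scipy, OpenCV 4.12 (cv2) and the standard library are available. Lean on these libraries where they do the work, as an engineer would, in place of code of your own. Each camera call takes 0.05 s, during which the arm holds its last target.

### The job

The lid of the bench vacuum packer has popped up but its sprung safety catch, hidden under the raised front edge, still holds it. Reach under the front edge, find the catch by feel, push it aside to the left (as seen facing the packer's front) and lift the lid over it, then swing the lid up until it is fully open and let go, so that it stands open by itself. Be gentle: do not force the lid or the catch (25 N is already too much), do not fling the lid, and leave the things standing beside the packer alone.

Things in the scene. Friction and masses are not known exactly. Their poses are not given: they have to be found in the camera images.
- packer: White bench vacuum packer, fixed. Origin on the table under its middle; x points from the lid's front edge to the hinge (away from the robot), y to the left as seen facing the front, z up. Body: x -45 to 130 mm, y +-135 mm, 117 mm high. The lid juts out in front to x = -130 mm; under this part it is free down to the table, 104 mm high, but for the catch. 25 N on any part damages it.
- catch_zone (a point): Point fixed on the packer at the middle of where the catch's tail may be: 24 mm behind the lid's front edge, 78 mm up. The tail is an upright steel plate 5 mm thick, hidden from above, from the pivot forward to 2 mm behind the front edge, heights 58 to 98 mm. At rest it lies along the packer's x, but its y is not known: -30 to +30 mm off this point. Feel for it from the right (-y) side.
- catch_pivot_line (a point): Point fixed on the packer, 60 mm behind the front edge, middle of the line along y on which the catch's upright pivot stands (same unknown y as the tail). Pushed left (+y) 35 to 45 mm in front of the pivot, the tail resists with 1.5 to 2 N at first, 4 to 5 N at the end. It frees the lid when pushed 13 mm or more; hard stop at 21 to 27 mm. It springs back, and does not go right.
- lip (a point): Middle of the lid's front edge, at its outer lower corner (moves with the lid; axes as the packer's when down). The edge is 280 mm long along y, 104 mm up at the start; it is rolled (10 mm thick), the lid's top is 25 mm above it, and a flat flange 14 mm deep runs inward from it all along. The catch's hook holds it after 2 mm of play; risen by 18 mm it is past the hook.
- hinge (a point): Middle of the lid's hinge axis, 126 mm over the table, 240 mm behind the front edge; the axis runs along the packer's y.
- lid (a joint): Lid angle in rad: 0 down (as at the start), grows as the front edge rises, hard stop at 1.05 (fully open, 60 degrees). The hinge is stiff: lifting at the front edge takes about 5 to 8 N and the lid stays where it is left.
- tins: Stack of small aluminium baking tins, about 68 mm wide and 66 mm high, loose, standing to the left of the packer. Origin under its centre. Leave alone.
- bowl: Steel bowl, 110 mm wide, 50 mm high, loose, to the right of the packer. Origin under its centre. Leave alone.
- essence: Small amber bottle, 36 mm wide, 85 mm high, loose, to the left of the packer, further back than the tins. Origin under its centre. Leave alone.

How it is judged (in metres and radians):
On the way:
1. the lid is lifted past its catch (value of joint lid between 0.1 and 0.9 rad), for 0.2 s.
At the end, for the whole second after the job is handed in: the lid stands open by itself at more than 0.87 rad (50 degrees; the stop is at 60), at rest and released (value of joint lid above 0.87 rad and velocity of joint lid between -0.05 and 0.05 rad/s); the robot touches nothing.
It fails at once if the packer, its lid or its catch is loaded with more than 25 N (contact force between any of the arm, the fingers and packer above 25 N).
It fails at once if the lid is flung (faster than 2 rad/s) (velocity of joint lid above 2 rad/s).
It fails at once if a thing beside the packer is shifted by more than 25 mm or tipped (distance of any of tins, bowl, essence from where it was at the start of the episode above 0.025 m or angle between any of tins, bowl, essence's own z axis and vertical above 0.5 rad).
It also fails if it takes over 61 s, if anything falls off the work surface, if the arm or the gripper's body presses on something with over 40 N, if the wrist force passes 120 N, or if a joint passes its speed limit or range.

## Working session

There is one attempt and no reset: what is moved stays moved. The work goes in short steps, Python scripts to look and compute and a tool call to move; the robot and the scene stay as the last step left them, time stands still between calls to the robot, and variables do not carry over. Pictures are saved under pics/ and viewed, and the job is handed in when it is done.

Besides the shell and the picture viewer there is one more tool, called as a command line: name --argument value ..., lists and objects as JSON in quotes. servo_tool: Moves the arm, as the interface text tells. Shift numbers are shares of 4 cm and turn numbers shares of 5 degrees, none past 1 either way. Its arguments: {"type":"object","properties":{"rows":{"type":"array"}},"required":["rows"]}

```bash
ls; mkdir -p pics; python3 - <<'E'
from station import telemetry, read_camera, camera_params, robot
import cv2
for n in("side","top"):
    im=read_camera(n); cv2.imwrite(f"pics/{n}0.png",im[:,:,::-1]); print(n,camera_params(n))
print(telemetry.get_obs())
E
```

```text
pics
side {'camera_matrix': array([[473.04676006,   0.        , 319.02010438],
       [  0.        , 473.04676006, 197.34005271],
       [  0.        ,   0.        ,   1.        ]]), 'position': array([520.53814327, 741.70008593, 656.5431435 ]), 'orientation': array([ 0.03671241, -0.08037533,  0.87305677, -0.47954549])}
top {'camera_matrix': array([[407.5329099 ,   0.        , 323.05934266],
       [  0.        , 407.5329099 , 196.56426761],
       [  0.        ,   0.        ,   1.        ]]), 'position': array([ 570.90469609,  -95.80323605, 1057.54750756]), 'orientation': array([-0.0404174 ,  0.71274884, -0.69920704,  0.03827583])}
{'clock': 0.1, 'q': array([-1.34021126e+00,  2.17696066e-01,  1.61479497e+00, -3.73389858e-06,
        1.31127493e+00, -1.12195631e-01]), 'joint_velocities': array([-0.0010101 , -0.00256791, -0.00372884, -0.00233752, -0.00080656,
        0.0010646 ]), 'effort': array([-4.66855145e-04, -3.98072577e+01, -3.04970813e+01, -9.84399549e-05,
        4.20967859e-03, -2.62015988e-06]), 'tcp_pos': array([ 209.92994749, -587.95190454,  249.07690345]), 'tool_rot': array([-1.08464466e-03,  9.85347928e-01,  1.70552866e-01, -6.60874066e-05]), 'force': array([-0.14443174, -0.90667712, -0.44583122]), 'moment': array([-0.02530187, -0.04800962, -0.01381522]), 'grip_width': 0.9987072893111603}
```

View pics/side0.png

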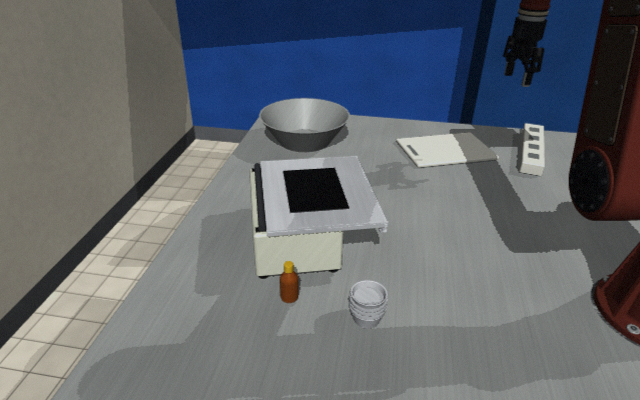

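View pics/top0.png

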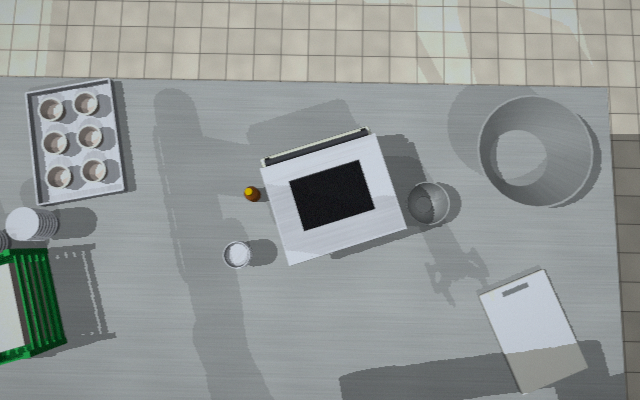

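```bash
python3 - <<'E'
import cv2
im=cv2.imread("pics/top0.png")[110:290,220:460]; cv2.imwrite("pics/top0c.png",cv2.resize(im,None,fx=3.3,fy=3.3,interpolation=cv2.INTER_CUBIC))
im=cv2.imread("pics/side0.png")[140:340,230:410]; cv2.imwrite("pics/side0c.png",cv2.resize(im,None,fx=3,fy=3,interpolation=cv2.INTER_CUBIC))
E
```

```text
(no output)
```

View pics/top0c.png

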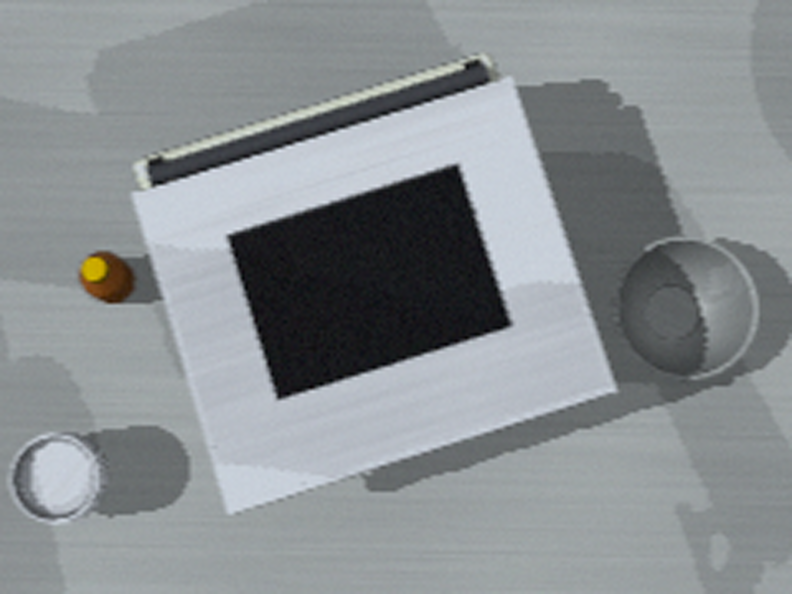

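View pics/side0c.png

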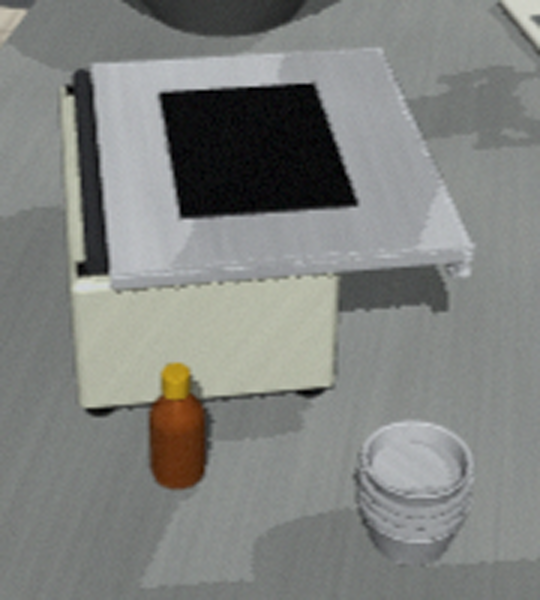

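```bash
cat > h.py <<'E'
import numpy as np
from station import camera_params
from scipy.spatial.transform import Rotation as R
def ray(n,u,v):
    c=camera_params(n);K=c["camera_matrix"];o=c["orientation"]
    d=R.from_quat(np.r_[o[1:],o[0]]).as_matrix()@np.linalg.solve(K,[u,v,1]);return np.array(c["position"]),d/np.linalg.norm(d)
def tri(a,b):
    p,d=ray("top",*a);q,e=ray("side",*b);s=np.linalg.lstsq(np.c_[d,-e],q-p,rcond=None)[0]
    return (p+s[0]*d+q+s[1]*e)/2,np.linalg.norm(p+s[0]*d-q-s[1]*e)
def plane(n,uv,z):
    p,d=ray(n,*uv);return p+d*(z-p[2])/d[2]
def proj(n,X):
    c=camera_params(n);o=c["orientation"];x=R.from_quat(np.r_[o[1:],o[0]]).as_matrix().T@(np.array(X)-c["position"]);x=c["camera_matrix"]@x;return x[:2]/x[2]
E
python3 - <<'E'
from h import *
np.set_printoptions(precision=1,suppress=True)
T=dict(fl=(289.7,265.8),fr=(406.7,228.2),br=(375.5,133.6),bl=(260.3,168.2))
S=dict(fl=(387.7,221.7),fr=(356.7,156),bl=(267.7,236),br=(262,161))
for k in T: print(k,tri(T[k],S[k]),plane("top",T[k],129))
f=plane("top",T['fl'],129)-plane("top",T['fr'],129);print(np.linalg.norm(f),np.degrees(np.arctan2(f[1],f[0])))
P=[plane("top",T[k],129) for k in ('fl','fr','br','bl')]
m=(P[0]+P[1])/2;b=(P[2]+P[3])/2;print(m,b,b-m,np.degrees(np.arctan2(*(b-m)[1::-1])))
# tins, bowl, bottle
print("tins",plane("top",(237,255),66),"bowl",plane("top",(428.5,203),50),"bottle",plane("top",(249,192),85), plane("side",(289,268),85))
E
```

```text
fl (array([515.1, -19.7, 125.3]), np.float64(2.317075044454878)) [516.5 -20.  129. ]
fr (array([ 604.8, -284.5,  124. ]), np.float64(2.812731053247854)) [ 606.  -283.4  129. ]
br (array([ 823.4, -212.2,  125.2]), np.float64(4.779646124659922)) [ 824.8 -211.4  129. ]
bl (array([737.2,  56. , 115.2]), np.float64(6.39593961476401)) [737.9  54.3 129. ]
278.20911665059003 108.76261277891756
[ 561.3 -151.7  129. ] [781.3 -78.5 129. ] [220.1  73.1   0. ] 18.378895456640308
tins [536.1 113.   66. ] bowl [ 672.4 -353.6   50. ] bottle [687.3  86.5  85. ] [682.3 103.6  85. ]
```

```bash
cat >> h.py <<'E'
yaw=np.radians(18.5)
ex=np.array([np.cos(yaw),np.sin(yaw),0]);ey=np.array([-ex[1],ex[0],0]);ez=np.array([0,0,1.])
LIP=np.array([561,-151.5,0])
M=np.array([ex,ey,ez])   # coords: x = behind lip, y left, z up
def st(tgt=None,n=1,show=True):
    from station import telemetry
    o=telemetry.get_obs();q=o["tool_rot"];Rt=R.from_quat(np.r_[q[1:],q[0]]).as_matrix()
    tcp=M@(o["tcp_pos"]-LIP);A=M@Rt;tip=tcp+19*A[:,2]
    np.set_printoptions(precision=3,suppress=True)
    if show: print("t %.2f"%o["clock"],"tip",tip.round(1),"pitchdown %.1f yaw %.1f"%(np.degrees(np.arcsin(-A[2,2])),np.degrees(np.arctan2(A[1,2],A[0,2]))),"F",(M@o["force"]).round(2),"q",o["q"],"grip %.2f"%o["grip_width"],"\n toolaxes",A.T.round(3).tolist())
    if tgt is not None:
        print("shift/row (n=%d)"%n,(A.T@(np.array(tgt)-tip)/40/n).round(3))
    return tip,A
E
python3 -c "
from h import *
st((-230,-60,200),12)"
```

```text
t 0.10 tip [-471.4 -302.5  230.1] pitchdown 89.9 yaw 84.8 F [-0.42 -0.81 -0.45] q [-1.34   0.218  1.615 -0.     1.311 -0.112] grip 1.00 
 toolaxes [[1.0, 0.02, 0.0], [0.02, -1.0, -0.002], [0.0, 0.002, -1.0]]
shift/row (n=12) [ 0.513 -0.495  0.064]
```

servo_tool --rows '[[[0, 0, 0, 0, 0, 0, 0]]]'

```text
clock: 0.18
tcp_pos: [210.0, -588.1, 249.4]
tool_rot: [-0.001, 0.985, 0.171, -0.0]
force: [-0.1, 0.5, 0.6]
grip_width: 0.882
```

servo_tool --rows '[[[0, 0, 0, 0.7, -0.7, 0, 0], [0, 0, 0, 0.7, -0.7, 0, 0], [0, 0, 0, 0.7, -0.7, 0, 0], [0, 0, 0, 0.7, -0.7, 0, 0], [0, 0, 0, 0.7, -0.7, 0, 0], [0, 0, 0, 0.7, -0.7, 0, 0], [0, 0, 0, 0.5, -0.5, 0, 0], [0, 0, 0, 0.3, -0.3, 0, 0]]]'

```text
clock: 0.85
tcp_pos: [332.0, -329.8, 249.9]
tool_rot: [-0.001, 0.985, 0.172, 0.0]
force: [-0.0, 0.0, 0.1]
grip_width: 0.0
```

servo_tool --rows '[[[0, 0.5, 0, 0.2, -0.2, 0, 0], [0, 1, 0, 0.2, -0.2, 0, 0], [0, 1, 0, 0.2, -0.2, 0, 0], [0, 1, 0, 0, 0, 0, 0], [0, 0.5, 0, 0, 0, 0, 0], [0, 0, 0, 0, 0, 0, 0]]]'

```text
clock: 1.35
tcp_pos: [344.4, -302.2, 250.7]
tool_rot: [-0.03, 0.971, 0.167, 0.171]
force: [-0.8, -0.0, 0.6]
grip_width: -0.0
```

```bash
python3 -c "
from h import *
st((-230,-60,200),12)"
```

```text
t 1.35 tip [-246.7  -74.   232.9] pitchdown 70.0 yaw 1.3 F [-0.77  0.25  0.59] q [-1.093 -0.229  2.089  0.365  1.254  0.028] grip -0.00 
 toolaxes [[0.939, 0.016, 0.342], [0.018, -1.0, -0.002], [0.342, 0.008, -0.94]]
shift/row (n=12) [ 0.01  -0.028  0.077]
```

servo_tool --rows '[[[0, 0.5, 0, 0, 0, 0, 0], [0, 1, 0, 0.2, 0, 0, 0], [0, 1, 0, 0.2, 0, 0, 0], [0, 1, 0, 0.2, 0, 0, 0], [0, 0.5, 0, 0, 0, 0, 0], [0, 0, 0, 0, 0, 0, 0]]]'

```text
clock: 1.85
tcp_pos: [364.9, -295.0, 261.4]
tool_rot: [-0.06, 0.926, 0.159, 0.336]
force: [-0.7, 0.6, -0.1]
grip_width: 0.001
```

```bash
python3 -c "
from h import *
st((-180,-60,150),12)"
```

```text
t 1.85 tip [-219.3  -73.6  246.8] pitchdown 50.0 yaw 1.3 F [-0.48  0.75 -0.09] q [-1.25  -0.219  2.158  0.728  1.307 -0.255] grip 0.00 
 toolaxes [[0.766, 0.012, 0.642], [0.019, -1.0, -0.003], [0.642, 0.014, -0.767]]
shift/row (n=12) [-0.066 -0.026  0.208]
```

servo_tool --rows '[[[0, 0.5, 0, 0, 0, 0, 0], [0, 1, 0, 0, 0, 0, 0], [0, 1, 0, 0, 0, 0, 0], [0, 1, 0, 0, 0, 0, 0], [0, 0.5, 0, 0, 0, 0, 0], [0, 0, 0, 0, 0, 0, 0]]]'

```text
clock: 2.35
tcp_pos: [365.1, -294.6, 260.8]
tool_rot: [-0.087, 0.854, 0.146, 0.492]
force: [-0.5, 0.7, 0.1]
grip_width: -0.002
```

```bash
python3 -c "
from h import *
st((-70,-66,85),6)
import cv2
from station import read_camera
for n in('side','top'): cv2.imwrite('pics/%s1.png'%n,read_camera(n)[:,:,::-1])
"
```

```text
t 2.35 tip [-214.7  -73.2  251.3] pitchdown 30.1 yaw 1.3 F [-0.25  0.86  0.14] q [-1.409 -0.11   2.227  1.031  1.445 -0.555] grip -0.00 
 toolaxes [[0.501, 0.005, 0.865], [0.02, -1.0, -0.005], [0.865, 0.02, -0.501]]
shift/row (n=6) [-0.298 -0.014  0.87 ]
```

View pics/side1.png

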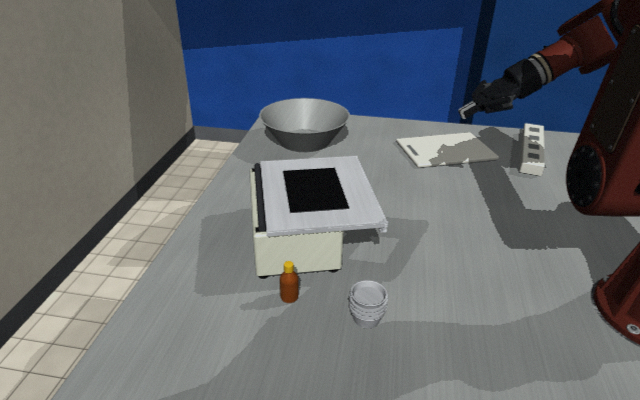

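View pics/top1.png

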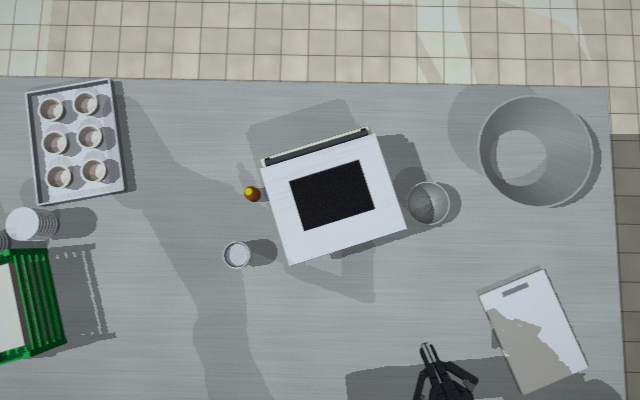

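```bash
python3 -c "
from h import *
t,A=st((-70,-66,85),6,False)
w=M.T@t+LIP; print(w,proj('top',w),proj('side',w),proj('top',w-M.T@A[:,2]*60))
import cv2
for n,(u,v) in dict(top=(430,360),side=(480,105)).items():
  im=cv2.imread('pics/%s1.png'%n)[max(0,v-45):v+40,u-60:u+60]; cv2.imwrite('pics/%s1c.png'%n,cv2.resize(im,None,fx=6,fy=6,interpolation=2)); print(n,u-60,max(0,v-45))
"
```

```text
shift/row (n=6) [-0.303 -0.021  0.872]
[ 381.266 -289.775  252.997] [423.594 344.088] [459.364 112.662] [437.449 376.126]
top 370 315
side 420 60
```

View pics/top1c.png

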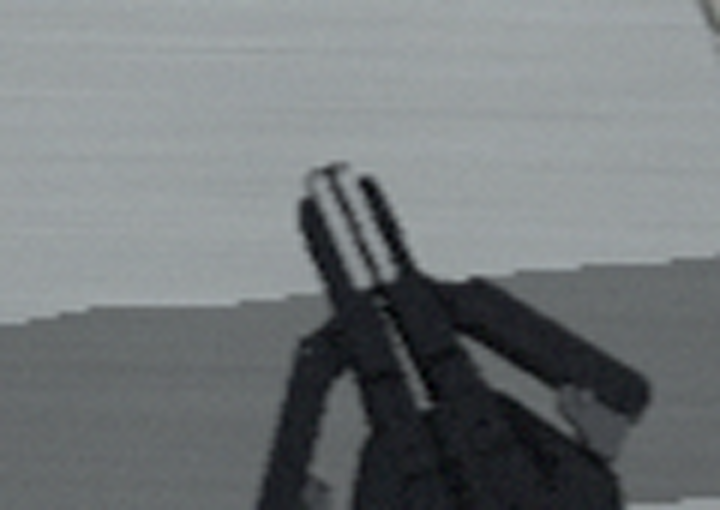

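View pics/side1c.png

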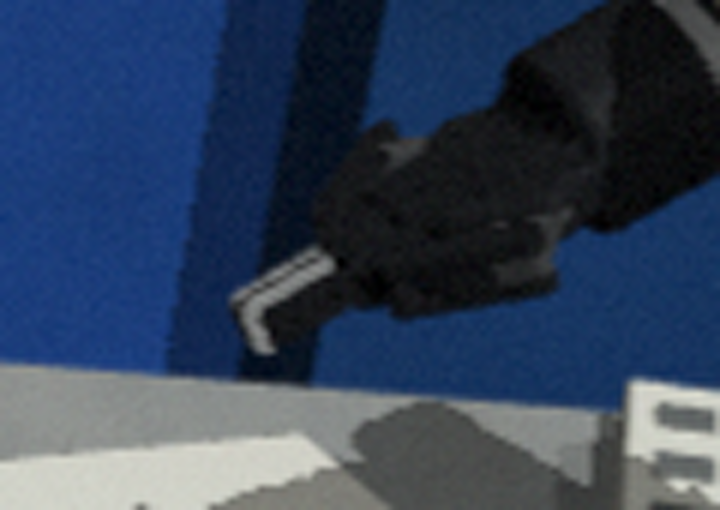

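servo_tool --rows '[[[0, 0, 0, -0.15, 0, 0.4, 0], [0, 0, 0, -0.3, 0, 0.85, 0], [0, 0, 0, -0.3, 0, 0.85, 0], [0, 0, 0, -0.3, 0, 0.85, 0], [0, 0, 0, -0.3, 0, 0.85, 0], [0, 0, 0, -0.3, 0, 0.85, 0], [0, 0, 0, -0.15, 0, 0.4, 0], [0, 0, 0, 0, 0, 0, 0]]]'

```text
clock: 3.12
tcp_pos: [497.7, -245.5, 97.0]
tool_rot: [-0.088, 0.854, 0.149, 0.491]
force: [-1.1, -0.2, -0.2]
grip_width: 0.0
```

```bash
python3 -c "
from h import *
st((-15,-66,68),4)
import cv2
from station import read_camera
for n in('side','top'): cv2.imwrite('pics/%s2.png'%n,read_camera(n)[:,:,::-1])
"
```

```text
t 3.12 tip [-73.5 -68.6  87.5] pitchdown 30.1 yaw 1.6 F [-1.13  0.18 -0.2 ] q [-1.059  0.311  2.2    1.359  1.062 -0.837] grip 0.00 
 toolaxes [[0.502, 0.009, 0.865], [0.025, -1.0, -0.004], [0.864, 0.024, -0.502]]
shift/row (n=4) [ 0.078 -0.007  0.378]
```

View pics/side2.png

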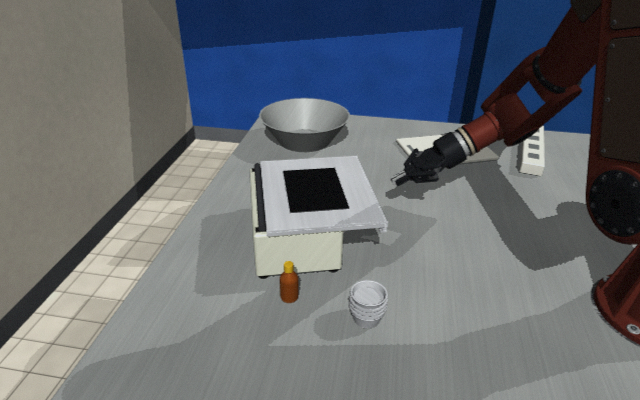

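View pics/top2.png

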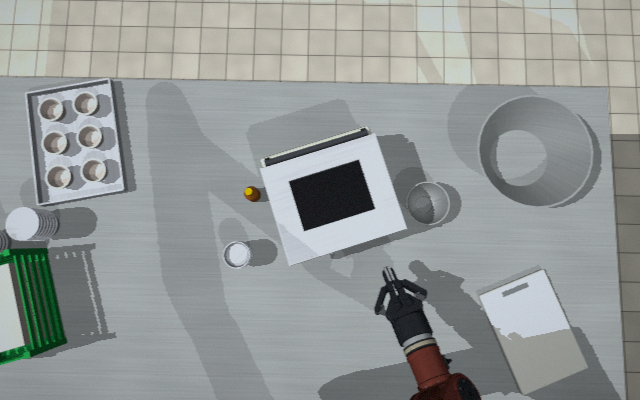

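servo_tool --rows '[[[0, 0, 0, 0.08, 0, 0.38, 0], [0, 0, 0, 0.08, 0, 0.38, 0], [0, 0, 0, 0.08, 0, 0.38, 0], [0, 0, 0, 0.08, 0, 0.38, 0], [0, 0, 0, 0, 0, 0, 0]]]'

```text
clock: 3.63
tcp_pos: [553.9, -229.5, 82.2]
tool_rot: [-0.084, 0.853, 0.149, 0.494]
force: [-0.1, -0.1, 1.2]
grip_width: 0.0
```

```bash
python3 -c "
from h import *
st((18,-64,69),4)
"
```

```text
t 3.63 tip [-15.  -71.4  72.7] pitchdown 29.9 yaw 1.1 F [-0.15 -0.05  1.21] q [-0.929  0.385  2.142  1.476  0.983 -0.851] grip 0.00 
 toolaxes [[0.499, 0.014, 0.867], [0.021, -1.0, 0.004], [0.867, 0.017, -0.499]]
shift/row (n=4) [ 0.084 -0.042  0.191]
```

servo_tool --rows '[[[0, 0, 0, 0.08, -0.03, 0.19, 0], [0, 0, 0, 0.08, -0.03, 0.19, 0], [0, 0, 0, 0.08, -0.03, 0.19, 0], [0, 0, 0, 0.08, -0.03, 0.19, 0], [0, 0, 0, 0, 0, 0, 0], [0, 0, 0, 0, 0, 0, 0]]]'

```text
clock: 4.13
tcp_pos: [581.6, -212.8, 76.0]
tool_rot: [-0.085, 0.853, 0.148, 0.493]
force: [-0.6, -0.9, -0.2]
grip_width: 0.002
```

```bash
python3 -c "
from h import *
st((18,-54,69),4)
"
```

```text
t 4.13 tip [ 16.6 -64.3  66.5] pitchdown 30.0 yaw 1.2 F [-0.82 -0.72 -0.17] q [-0.857  0.413  2.117  1.533  0.941 -0.847] grip 0.00 
 toolaxes [[0.5, 0.01, 0.866], [0.021, -1.0, 0.0], [0.866, 0.018, -0.5]]
shift/row (n=4) [ 0.019 -0.064  0.001]
```

servo_tool --rows '[[[0, 0, 0, 0, -0.08, 0, 0], [0, 0, 0, 0, -0.08, 0, 0], [0, 0, 0, 0, -0.08, 0, 0], [0, 0, 0, 0, -0.08, 0, 0]]]'

```text
clock: 4.47
tcp_pos: [576.6, -200.8, 75.8]
tool_rot: [-0.085, 0.853, 0.147, 0.493]
force: [0.4, -0.0, 0.2]
grip_width: -0.002
```

servo_tool --rows '[[[0, 0, 0, 0, -0.06, 0, 0], [0, 0, 0, 0, -0.06, 0, 0], [0, 0, 0, 0, -0.06, 0, 0]]]'

```text
clock: 4.72
tcp_pos: [574.5, -194.1, 76.0]
tool_rot: [-0.085, 0.853, 0.148, 0.493]
force: [-0.5, 0.4, -0.0]
grip_width: 0.0
```

```bash
python3 -c "
from h import *
st((18,-54,69),4)
"
```

```text
t 4.72 tip [ 15.7 -44.4  66.5] pitchdown 30.0 yaw 1.1 F [-0.39  0.54 -0.01] q [-0.841  0.389  2.157  1.558  0.931 -0.866] grip 0.00 
 toolaxes [[0.5, 0.01, 0.866], [0.02, -1.0, -0.0], [0.866, 0.017, -0.5]]
shift/row (n=4) [0.02  0.06  0.003]
```

servo_tool --rows '[[[0, 0, 0, 0.01, -0.07, 0.01, 0], [0, 0, 0, 0, -0.07, 0.01, 0], [0, 0, 0, 0, -0.07, 0, 0]]]'

```text
clock: 4.97
tcp_pos: [572.7, -185.9, 75.9]
tool_rot: [-0.085, 0.853, 0.148, 0.493]
force: [-0.6, -0.4, -0.4]
grip_width: -0.001
```

servo_tool --rows '[[[0, 0, 0, 0, -0.05, 0, 0], [0, 0, 0, 0, -0.05, 0, 0], [0, 0, 0, 0, -0.05, 0, 0]]]'

```text
clock: 5.22
tcp_pos: [570.6, -180.3, 75.9]
tool_rot: [-0.085, 0.853, 0.148, 0.493]
force: [-0.4, -0.5, -0.7]
grip_width: 0.001
```

servo_tool --rows '[[[0, 0, 0, 0, -0.05, 0, 0], [0, 0, 0, 0, -0.05, 0, 0], [0, 0, 0, 0, -0.05, 0, 0]]]'

```text
clock: 5.47
tcp_pos: [568.6, -174.7, 75.9]
tool_rot: [-0.085, 0.853, 0.148, 0.493]
force: [-0.3, -0.6, 0.4]
grip_width: 0.005
```

```bash
python3 -c "
from h import *
st((18,-54,69),4)
"
```

```text
t 5.47 tip [ 16.3 -24.1  66.4] pitchdown 30.0 yaw 1.1 F [-0.45 -0.45  0.35] q [-0.821  0.367  2.194  1.587  0.92  -0.885] grip 0.00 
 toolaxes [[0.5, 0.01, 0.866], [0.02, -1.0, 0.0], [0.866, 0.017, -0.5]]
shift/row (n=4) [ 0.017  0.187 -0.002]
```

servo_tool --rows '[[[0, 0, 0, 0.01, -0.05, 0.01, 0], [0, 0, 0, 0, -0.05, 0.01, 0], [0, 0, 0, 0, -0.05, 0, 0]]]'

```text
clock: 5.72
tcp_pos: [567.6, -168.9, 75.9]
tool_rot: [-0.085, 0.853, 0.148, 0.493]
force: [0.5, -1.5, -0.4]
grip_width: -0.004
```

servo_tool --rows '[[[0, 0, 0, 0, -0.05, 0, 0], [0, 0, 0, 0, -0.05, 0, 0], [0, 0, 0, 0, -0.05, 0, 0]]]'

```text
clock: 5.97
tcp_pos: [565.7, -163.7, 76.0]
tool_rot: [-0.085, 0.853, 0.147, 0.493]
force: [1.9, -1.8, -2.0]
grip_width: -0.001
```

servo_tool --rows '[[[0, 0, 0, 0, 0, 0, 0], [0, 0, 0, 0, 0, 0, 0]]]'

```text
clock: 6.13
tcp_pos: [565.6, -163.5, 76.0]
tool_rot: [-0.085, 0.853, 0.148, 0.493]
force: [1.2, -2.0, -0.2]
grip_width: -0.001
```

servo_tool --rows '[[[0, 0, 0, 0, 0, 0, 0]]]'

```text
clock: 6.22
tcp_pos: [565.7, -163.6, 76.0]
tool_rot: [-0.085, 0.853, 0.148, 0.493]
force: [1.2, -0.3, -0.6]
grip_width: -0.001
```

```bash
python3 -c "
from h import *
st((20,-54,69),4)
"
```

```text
t 6.22 tip [ 17.  -12.6  66.5] pitchdown 30.0 yaw 1.1 F [ 1.08 -0.63 -0.56] q [-0.808  0.354  2.215  1.604  0.912 -0.896] grip -0.00 
 toolaxes [[0.5, 0.01, 0.866], [0.019, -1.0, 0.0], [0.866, 0.017, -0.5]]
shift/row (n=4) [0.02  0.259 0.004]
```

servo_tool --rows '[[[0, 0, 0, 0, -0.05, 0, 0], [0, 0, 0, 0, -0.05, 0, 0]]]'

```text
clock: 6.38
tcp_pos: [564.4, -159.8, 76.1]
tool_rot: [-0.085, 0.853, 0.148, 0.493]
force: [2.3, -1.1, -0.8]
grip_width: 0.002
```

servo_tool --rows '[[[0, 0, 0, 0, -0.05, 0, 0], [0, 0, 0, 0, -0.05, 0, 0]]]'

```text
clock: 6.55
tcp_pos: [562.9, -155.8, 76.1]
tool_rot: [-0.085, 0.853, 0.148, 0.493]
force: [1.4, -2.4, -0.9]
grip_width: 0.002
```

servo_tool --rows '[[[0, 0, 0, 0, 0, 0, 0]]]'

```text
clock: 6.63
tcp_pos: [562.7, -155.5, 76.0]
tool_rot: [-0.085, 0.853, 0.148, 0.493]
force: [1.5, -1.9, 0.6]
grip_width: -0.005
```

servo_tool --rows '[[[0, 0, 0, 0, 0, 0, 0]]]'

```text
clock: 6.72
tcp_pos: [562.8, -155.7, 76.0]
tool_rot: [-0.085, 0.853, 0.148, 0.493]
force: [1.2, -2.0, 0.6]
grip_width: -0.0
```

```bash
python3 -c "
from h import *
st((20,-54,69),4)
"
```

```text
t 6.72 tip [16.8 -4.3 66.5] pitchdown 30.0 yaw 1.1 F [ 0.48 -2.27  0.61] q [-0.799  0.345  2.23   1.616  0.908 -0.903] grip -0.00 
 toolaxes [[0.5, 0.01, 0.866], [0.02, -1.0, 0.0], [0.866, 0.017, -0.5]]
shift/row (n=4) [0.02  0.311 0.004]
```

servo_tool --rows '[[[0, 0, 0, 0.01, -0.05, 0.02, 0], [0, 0, 0, 0.01, -0.05, 0.02, 0], [0, 0, 0, 0, 0, 0, 0]]]'

```text
clock: 6.97
tcp_pos: [562.9, -150.9, 75.7]
tool_rot: [-0.086, 0.853, 0.148, 0.493]
force: [-0.9, -2.9, 3.0]
grip_width: -0.004
```

```bash
python3 -c "
from h import *
st((20,-54,69),4)
from station import read_camera,telemetry
f=[]
for i in range(12):
  read_camera('top'); f.append(M@telemetry.get_obs()['force'])
print(np.mean(f,0),np.std(f,0),telemetry.get_obs()['moment'])
"
```

```text
t 6.97 tip [18.5  0.3 66.2] pitchdown 30.0 yaw 1.2 F [-1.82 -2.47  3.04] q [-0.791  0.342  2.236  1.625  0.904 -0.906] grip -0.00 
 toolaxes [[0.5, 0.01, 0.866], [0.02, -1.0, -0.0], [0.866, 0.018, -0.5]]
shift/row (n=4) [ 0.017  0.34  -0.006]
[-2.792 -2.261  1.766] [0.632 0.343 0.534] [-0.271  0.315 -0.243]
```

servo_tool --rows '[[[0, 0, 0, 0, -0.04, -0.02, 0], [0, 0, 0, 0, -0.04, 0, 0], [0, 0, 0, 0, 0, 0, 0]]]'

```text
clock: 7.82
tcp_pos: [561.5, -148.6, 76.2]
tool_rot: [-0.085, 0.853, 0.148, 0.493]
force: [1.4, -2.9, 0.6]
grip_width: -0.001
```

```bash
cat >> h.py <<'E'
def fm(n=8):
    from station import read_camera,telemetry
    f=[]
    for i in range(n):
        read_camera('top'); f.append(M@telemetry.get_obs()['force'])
    print("Fmean",np.mean(f,0).round(2),np.std(f,0).round(2))
E
python3 -c "
from h import *
st((20,-54,69),4)
fm()
"
```

```text
t 7.82 tip [17.8  2.9 66.7] pitchdown 30.0 yaw 1.1 F [ 0.35 -3.22  0.56] q [-0.789  0.337  2.242  1.628  0.903 -0.908] grip -0.00 
 toolaxes [[0.5, 0.01, 0.866], [0.019, -1.0, 0.0], [0.866, 0.017, -0.5]]
shift/row (n=4) [ 0.016  0.356 -0.001]
Fmean [ 0.5  -3.81  0.01] [0.49 0.29 0.7 ]
```

servo_tool --rows '[[[0, 0, 0, 0, -0.03, 0, 0], [0, 0, 0, 0, -0.03, 0, 0], [0, 0, 0, 0, 0, 0, 0]]]'

```text
clock: 8.47
tcp_pos: [560.5, -146.1, 76.2]
tool_rot: [-0.085, 0.853, 0.148, 0.493]
force: [2.4, -4.1, -0.4]
grip_width: -0.002
```

```bash
python3 -c "
from h import *
st((20,-54,69),4)
fm()
"
```

```text
t 8.47 tip [17.7  5.6 66.7] pitchdown 30.0 yaw 1.1 F [ 0.93 -4.63 -0.4 ] q [-0.787  0.334  2.247  1.631  0.902 -0.911] grip -0.00 
 toolaxes [[0.5, 0.01, 0.866], [0.02, -1.0, -0.0], [0.866, 0.017, -0.5]]
shift/row (n=4) [ 0.016  0.373 -0.001]
Fmean [ 0.3  -3.77 -0.1 ] [0.23 0.53 0.42]
```

servo_tool --rows '[[[0, -0.5, 0, 0.06, -0.01, -0.01, 0], [0, -0.5, 0, 0.06, -0.01, -0.01, 0], [0, -0.5, 0, 0.06, -0.01, -0.01, 0], [0, -0.5, 0, 0.06, -0.01, -0.01, 0], [0, 0, 0, 0, 0, 0, 0]]]'

```text
clock: 9.28
tcp_pos: [563.7, -143.0, 85.2]
tool_rot: [-0.071, 0.893, 0.156, 0.415]
force: [-1.8, -3.2, -1.0]
grip_width: 0.001
```

```bash
python3 -c "
from h import *
st((20,7,78),4)
fm(3)
"
```

```text
t 9.28 tip [19.7  7.5 73. ] pitchdown 40.1 yaw 1.2 F [-2.68 -2.47 -1.  ] q [-0.712  0.228  2.219  1.388  0.743 -0.607] grip 0.00 
 toolaxes [[0.644, 0.017, 0.764], [0.023, -1.0, 0.003], [0.764, 0.015, -0.645]]
shift/row (n=4) [ 0.025  0.003 -0.019]
Fmean [-2.45 -3.09  1.29] [0.28 0.25 0.11]
```

servo_tool --rows '[[[0, 0, 0, 0.03, 0, -0.025, 0], [0, 0, 0, 0.03, 0, -0.025, 0]]]'

```text
clock: 9.6
tcp_pos: [563.0, -143.5, 87.0]
tool_rot: [-0.072, 0.893, 0.154, 0.416]
force: [-0.3, -3.4, -2.9]
grip_width: 0.003
```

servo_tool --rows '[[[0, 0, 0, 0.03, 0, -0.025, 0]]]'

```text
clock: 9.68
tcp_pos: [562.8, -143.5, 88.3]
tool_rot: [-0.072, 0.894, 0.154, 0.415]
force: [0.3, -4.5, -8.1]
grip_width: 0.003
```

servo_tool --rows '[[[0, 0, 0, 0.03, 0, -0.025, 0]]]'

```text
clock: 9.77
tcp_pos: [562.4, -143.5, 89.2]
tool_rot: [-0.072, 0.894, 0.154, 0.415]
force: [0.4, -5.3, -9.0]
grip_width: -0.002
```

```bash
python3 -c "
from h import *
st((20,7,78),4)
fm(2)
"
```

```text
t 9.77 tip [18.3  7.4 77. ] pitchdown 40.2 yaw 1.1 F [-1.34 -5.14 -8.97] q [-0.714  0.216  2.221  1.375  0.744 -0.587] grip -0.00 
 toolaxes [[0.646, 0.012, 0.763], [0.019, -1.0, -0.001], [0.763, 0.015, -0.646]]
shift/row (n=4) [0.012 0.003 0.004]
Fmean [-3.45 -4.77 -7.34] [0.7  0.23 0.35]
```

servo_tool --rows '[[[0, 0, 0, 0.03, 0, -0.022, 0]]]'

```text
clock: 9.95
tcp_pos: [562.3, -143.5, 90.4]
tool_rot: [-0.072, 0.894, 0.154, 0.414]
force: [-0.3, -5.3, -8.4]
grip_width: -0.001
```

servo_tool --rows '[[[0, 0, 0, 0.03, 0, -0.022, 0]]]'

```text
clock: 10.03
tcp_pos: [562.2, -143.5, 91.8]
tool_rot: [-0.072, 0.894, 0.154, 0.414]
force: [-1.5, -5.7, -8.7]
grip_width: 0.004
```

servo_tool --rows '[[[0, 0, 0, 0, 0, 0, 0]]]'

```text
clock: 10.12
tcp_pos: [562.2, -143.6, 91.9]
tool_rot: [-0.072, 0.894, 0.154, 0.414]
force: [-2.8, -5.7, -8.0]
grip_width: 0.005
```

servo_tool --rows '[[[0, 0, 0, 0.04, -0.005, -0.025, 0], [0, 0, 0, 0.04, -0.005, -0.025, 0]]]'

```text
clock: 10.28
tcp_pos: [562.0, -143.5, 94.9]
tool_rot: [-0.071, 0.895, 0.154, 0.413]
force: [-4.9, -8.6, -8.6]
grip_width: 0.002
```

servo_tool --rows '[[[0, 0, 0, 0.04, -0.005, -0.025, 0], [0, 0, 0, 0.04, -0.005, -0.025, 0]]]'

```text
clock: 10.45
tcp_pos: [561.9, -143.5, 98.0]
tool_rot: [-0.07, 0.895, 0.153, 0.413]
force: [-8.0, -10.3, -9.1]
grip_width: -0.0
```

```bash
python3 -c "
from h import *
st((20,7,100),4)
"
```

```text
t 10.45 tip [17.8  7.5 85.7] pitchdown 40.5 yaw 0.9 F [-10.83  -7.22  -9.11] q [-0.712  0.19   2.223  1.348  0.743 -0.55 ] grip -0.00 
 toolaxes [[0.649, 0.011, 0.76], [0.016, -1.0, 0.001], [0.76, 0.012, -0.649]]
shift/row (n=4) [ 0.077  0.003 -0.048]
```

servo_tool --rows '[[[0, 0, 0, -0.02, 0, -0.025, 0], [0, 0, 0, -0.01, 0, -0.015, 0]]]'

```text
clock: 10.62
tcp_pos: [561.3, -143.5, 99.8]
tool_rot: [-0.071, 0.894, 0.154, 0.415]
force: [0.3, -4.6, -8.1]
grip_width: -0.003
```

```bash
python3 -c "
from h import *
st((20,7,100),4)
fm(2)
"
```

```text
t 10.62 tip [17.3  7.7 87.5] pitchdown 40.2 yaw 1.0 F [-1.19 -4.44 -8.12] q [-0.715  0.187  2.225  1.348  0.749 -0.551] grip -0.00 
 toolaxes [[0.646, 0.011, 0.763], [0.018, -1.0, -0.0], [0.763, 0.014, -0.646]]
shift/row (n=4) [ 0.07   0.005 -0.038]
Fmean [-3.78 -5.78 -7.08] [0.63 0.18 0.6 ]
```

servo_tool --rows '[[[0, 0, 0, 0.036, 0, -0.036, 0], [0, 0, 0, 0.036, 0, -0.036, 0]]]'

```text
clock: 10.88
tcp_pos: [561.0, -143.4, 103.8]
tool_rot: [-0.072, 0.894, 0.154, 0.415]
force: [-1.2, -6.3, -7.8]
grip_width: 0.0
```

servo_tool --rows '[[[0, 0, 0, 0.036, 0, -0.036, 0], [0, 0, 0, 0.036, 0, -0.036, 0]]]'

```text
clock: 11.05
tcp_pos: [560.9, -143.4, 108.3]
tool_rot: [-0.072, 0.894, 0.154, 0.415]
force: [-0.5, -6.1, -6.7]
grip_width: -0.003
```

```bash
python3 -c "
from h import *
st((20,7,100),4)
fm(2)
"
```

```text
t 11.05 tip [17.   7.9 96. ] pitchdown 40.2 yaw 1.1 F [-2.4  -5.65 -6.68] q [-0.716  0.166  2.226  1.327  0.756 -0.524] grip -0.00 
 toolaxes [[0.645, 0.012, 0.764], [0.019, -1.0, -0.001], [0.764, 0.014, -0.645]]
shift/row (n=4) [ 0.031  0.006 -0.002]
Fmean [-4.28 -5.33 -4.77] [0.36 0.6  0.52]
```

servo_tool --rows '[[[0, 0, 0, 0.04, 0, -0.045, 0], [0, 0, 0, 0.04, 0, -0.045, 0], [0, 0, 0, 0.04, 0, -0.04, 0]]]'

```text
clock: 11.4
tcp_pos: [560.3, -143.2, 115.7]
tool_rot: [-0.072, 0.894, 0.154, 0.415]
force: [-0.7, -3.5, -6.8]
grip_width: 0.0
```

servo_tool --rows '[[[0, 0, 0, 0.04, 0, -0.04, 0], [0, 0, 0, 0.04, 0, -0.04, 0], [0, 0, 0, 0.04, 0, -0.04, 0]]]'

```text
clock: 11.65
tcp_pos: [560.3, -142.9, 123.4]
tool_rot: [-0.073, 0.893, 0.155, 0.416]
force: [0.7, -2.1, -7.6]
grip_width: -0.0
```

```bash
python3 -c "
from h import *
st((20,7,100),4)
fm(2)
import cv2
from station import read_camera
for n in('side','top'): cv2.imwrite('pics/%s3.png'%n,read_camera(n)[:,:,::-1])
im=cv2.imread('pics/side3.png')[110:290,230:450]; cv2.imwrite('pics/side3c.png',cv2.resize(im,None,fx=3.3,fy=3.3,interpolation=cv2.INTER_CUBIC))
"
```

```text
t 11.65 tip [ 16.6   8.7 111.2] pitchdown 40.0 yaw 1.3 F [-0.05 -2.22 -7.6 ] q [-0.718  0.13   2.227  1.293  0.77  -0.478] grip -0.00 
 toolaxes [[0.643, 0.013, 0.766], [0.021, -1.0, -0.001], [0.766, 0.017, -0.643]]
shift/row (n=4) [-0.04   0.011  0.061]
Fmean [-5.14 -0.88 -4.8 ] [0.03 0.02 0.67]
```

View pics/side3c.png

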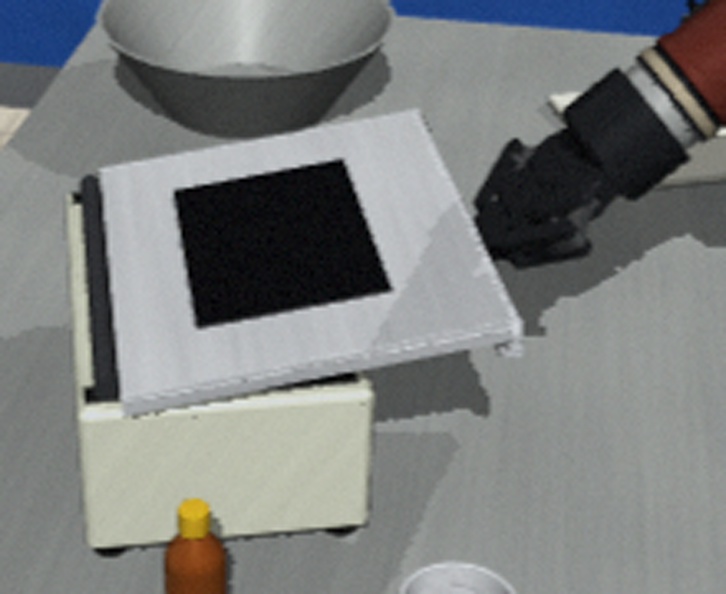

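View pics/top3.png

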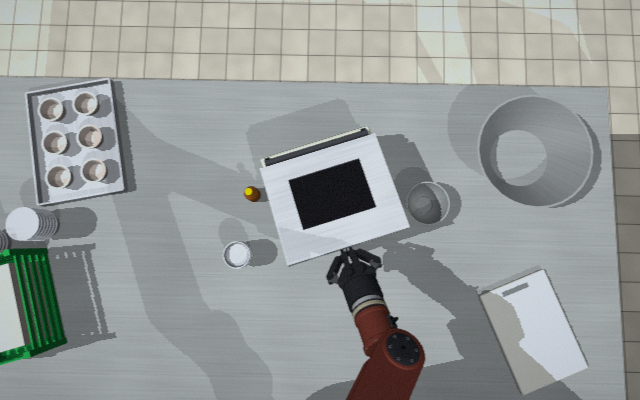

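```bash
cat >> h.py <<'E'
from scipy.optimize import fsolve
H=np.array([240,126.])
def L(p):
    v=np.array([-240,-22.]);c,s=np.cos(p),np.sin(p)  # front rises: rotate clockwise seen from +y..
    return H+np.array([c*v[0]-s*v[1]*-1, -s*v[0]+c*v[1]])
def T(p,a,s):
    d=np.array([np.cos(a),-np.sin(a)]);n=np.array([np.sin(a),np.cos(a)])
    return L(p)+s*d-11*n
def est(show=True):
    tip,A=st(None,1,show);a=np.arcsin(-A[2,2]);x=fsolve(lambda x:T(x[0],a,x[1])-tip[[0,2]],[.2,25]);print("phi est %.3f s %.1f"%tuple(x));return tip,A,a,x
def path(p1,a1,n):
    tip,A,a,x=est();s=x[1];p=x[0];a1=np.radians(a1);pos=tip[[0,2]]-19*np.array([np.cos(a),-np.sin(a)]);
    for k in range(1,n+1):
        al=a+(a1-a)*k/n;ph=p+(p1-p)*k/n;ap=a+(a1-a)*(k-1)/n
        d=lambda a:np.array([np.cos(a),-np.sin(a)])
        new=T(ph,al,s)-19*d(al);D=new-pos;pos=new
        print("turn %.3f sx %.3f sz %.3f"%(-np.degrees(al-ap)/5,D@np.array([np.sin(ap),np.cos(ap)])/40,D@d(ap)/40), "phi %.2f tcp"%ph,new.round(0))
E
python3 -c "
from h import *
print(L(0),L(.1),L(1))
path(.5,52,12)"
```

```text
[  0. 104.] [ -0.99733483 128.06992836] [ 91.81508493 316.06638562]
t 11.85 tip [ 16.8   8.7 111.6] pitchdown 40.0 yaw 1.3 F [-5.84 -0.68 -3.22] q [-0.718  0.13   2.226  1.293  0.771 -0.478] grip 0.00 
 toolaxes [[0.642, 0.013, 0.766], [0.022, -1.0, -0.001], [0.766, 0.017, -0.642]]
phi est 0.152 s 31.8
turn -0.200 sx 0.136 sz -0.107 phi 0.18 tcp [  2. 131.]
turn -0.200 sx 0.138 sz -0.105 phi 0.21 tcp [  3. 138.]
turn -0.200 sx 0.139 sz -0.104 phi 0.24 tcp [  3. 145.]
turn -0.200 sx 0.140 sz -0.102 phi 0.27 tcp [  4. 151.]
turn -0.200 sx 0.141 sz -0.100 phi 0.30 tcp [  5. 158.]
turn -0.200 sx 0.142 sz -0.099 phi 0.33 tcp [  7. 165.]
turn -0.200 sx 0.143 sz -0.097 phi 0.35 tcp [  8. 172.]
turn -0.200 sx 0.144 sz -0.095 phi 0.38 tcp [ 10. 179.]
turn -0.200 sx 0.145 sz -0.093 phi 0.41 tcp [ 11. 185.]
turn -0.200 sx 0.146 sz -0.092 phi 0.44 tcp [ 13. 192.]
turn -0.200 sx 0.147 sz -0.090 phi 0.47 tcp [ 16. 198.]
turn -0.200 sx 0.148 sz -0.088 phi 0.50 tcp [ 18. 205.]
```

servo_tool --rows '[[[0, -0.2, 0, 0.12, 0, -0.12, 0], [0, -0.2, 0, 0.14, 0, -0.11, 0], [0, -0.2, 0, 0.14, 0, -0.105, 0], [0, -0.2, 0, 0.14, 0, -0.1, 0]]]'

```text
clock: 12.18
tcp_pos: [560.7, -142.1, 150.5]
tool_rot: [-0.068, 0.907, 0.158, 0.384]
force: [-5.3, -3.9, -5.1]
grip_width: 0.004
```

```bash
python3 -c "
from h import *
path(.7,58,12)"
```

```text
t 12.18 tip [ 16.3   9.4 137.3] pitchdown 44.2 yaw 1.4 F [-6.29 -2.   -5.08] q [-0.688  0.053  2.199  1.104  0.762 -0.254] grip 0.00 
 toolaxes [[0.696, 0.014, 0.717], [0.022, -1.0, -0.002], [0.717, 0.017, -0.697]]
phi est 0.259 s 30.1
turn -0.231 sx 0.179 sz -0.128 phi 0.30 tcp [  4. 159.]
turn -0.231 sx 0.181 sz -0.125 phi 0.33 tcp [  6. 168.]
turn -0.231 sx 0.183 sz -0.122 phi 0.37 tcp [  8. 176.]
turn -0.231 sx 0.185 sz -0.119 phi 0.41 tcp [ 10. 185.]
turn -0.231 sx 0.187 sz -0.115 phi 0.44 tcp [ 12. 193.]
turn -0.231 sx 0.189 sz -0.112 phi 0.48 tcp [ 15. 202.]
turn -0.231 sx 0.190 sz -0.109 phi 0.52 tcp [ 19. 210.]
turn -0.231 sx 0.192 sz -0.106 phi 0.55 tcp [ 22. 218.]
turn -0.231 sx 0.194 sz -0.102 phi 0.59 tcp [ 26. 226.]
turn -0.231 sx 0.195 sz -0.099 phi 0.63 tcp [ 30. 233.]
turn -0.231 sx 0.197 sz -0.096 phi 0.66 tcp [ 34. 241.]
turn -0.231 sx 0.198 sz -0.092 phi 0.70 tcp [ 39. 249.]
```

servo_tool --rows '[[[0, -0.23, 0, 0.15, 0, -0.11, 0], [0, -0.23, 0, 0.18, 0, -0.13, 0], [0, -0.23, 0, 0.18, 0, -0.125, 0], [0, -0.23, 0, 0.18, 0, -0.12, 0], [0, -0.23, 0, 0.185, 0, -0.12, 0]]]'

```text
clock: 12.6
tcp_pos: [569.2, -138.9, 192.8]
tool_rot: [-0.06, 0.925, 0.161, 0.338]
force: [-1.3, -2.1, -5.2]
grip_width: 0.003
```

```bash
python3 -c "
from h import *
path(.8,62,10)"
```

```text
t 12.60 tip [ 24.    9.6 178.2] pitchdown 49.9 yaw 1.5 F [-1.92 -1.61 -5.19] q [-0.629 -0.019  2.126  0.846  0.795  0.058] grip 0.00 
 toolaxes [[0.765, 0.015, 0.644], [0.023, -1.0, -0.003], [0.644, 0.017, -0.765]]
phi est 0.438 s 29.6
turn -0.242 sx 0.185 sz -0.111 phi 0.47 tcp [ 15. 201.]
turn -0.242 sx 0.187 sz -0.109 phi 0.51 tcp [ 18. 209.]
turn -0.242 sx 0.188 sz -0.106 phi 0.55 tcp [ 21. 217.]
turn -0.242 sx 0.190 sz -0.103 phi 0.58 tcp [ 25. 225.]
turn -0.242 sx 0.191 sz -0.100 phi 0.62 tcp [ 29. 232.]
turn -0.242 sx 0.193 sz -0.097 phi 0.66 tcp [ 33. 240.]
turn -0.242 sx 0.194 sz -0.094 phi 0.69 tcp [ 37. 247.]
turn -0.242 sx 0.195 sz -0.091 phi 0.73 tcp [ 42. 255.]
turn -0.242 sx 0.196 sz -0.088 phi 0.76 tcp [ 47. 262.]
turn -0.242 sx 0.198 sz -0.085 phi 0.80 tcp [ 52. 268.]
```

servo_tool --rows '[[[0, -0.24, 0, 0.18, 0, -0.11, 0], [0, -0.24, 0, 0.185, 0, -0.11, 0], [0, -0.24, 0, 0.19, 0, -0.105, 0], [0, -0.24, 0, 0.19, 0, -0.105, 0], [0, -0.24, 0, 0.19, 0, -0.1, 0]]]'

```text
clock: 13.02
tcp_pos: [584.3, -133.4, 232.1]
tool_rot: [-0.052, 0.942, 0.164, 0.288]
force: [-2.5, -3.6, -5.5]
grip_width: -0.002
```

```bash
python3 -c "
from h import *
path(.9,68,10)
import cv2
from station import read_camera
cv2.imwrite('pics/side4.png',read_camera('side')[:,:,::-1])
"
```

```text
t 13.02 tip [ 38.5  10.  216.3] pitchdown 56.0 yaw 1.6 F [-3.46 -2.59 -5.48] q [-0.558 -0.04   2.023  0.617  0.867  0.33 ] grip -0.00 
 toolaxes [[0.829, 0.017, 0.559], [0.023, -1.0, -0.004], [0.559, 0.016, -0.829]]
phi est 0.615 s 29.0
turn -0.240 sx 0.150 sz -0.079 phi 0.64 tcp [ 31. 238.]
turn -0.240 sx 0.151 sz -0.078 phi 0.67 tcp [ 34. 244.]
turn -0.240 sx 0.151 sz -0.076 phi 0.70 tcp [ 38. 250.]
turn -0.240 sx 0.152 sz -0.075 phi 0.73 tcp [ 42. 255.]
turn -0.240 sx 0.152 sz -0.074 phi 0.76 tcp [ 46. 261.]
turn -0.240 sx 0.153 sz -0.073 phi 0.79 tcp [ 50. 266.]
turn -0.240 sx 0.153 sz -0.072 phi 0.81 tcp [ 54. 272.]
turn -0.240 sx 0.154 sz -0.070 phi 0.84 tcp [ 58. 277.]
turn -0.240 sx 0.154 sz -0.069 phi 0.87 tcp [ 63. 282.]
turn -0.240 sx 0.155 sz -0.068 phi 0.90 tcp [ 67. 287.]
```

View pics/side4.png

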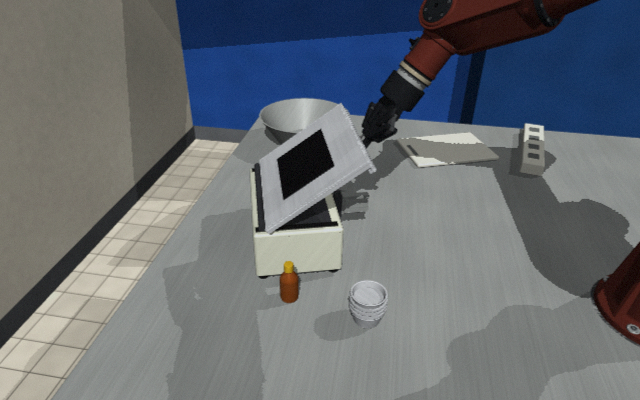

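Going well; the lid is at about 35°, with the finger under its edge.

servo_tool --rows '[[[0, -0.24, 0, 0.15, 0, -0.08, 0], [0, -0.24, 0, 0.15, 0, -0.08, 0], [0, -0.24, 0, 0.15, 0, -0.077, 0], [0, -0.24, 0, 0.15, 0, -0.075, 0], [0, -0.24, 0, 0.15, 0, -0.075, 0], [0, -0.24, 0, 0.15, 0, -0.073, 0]]]'

```text
clock: 13.57
tcp_pos: [603.7, -126.3, 265.6]
tool_rot: [-0.042, 0.958, 0.167, 0.227]
force: [-2.5, -2.3, -4.8]
grip_width: -0.004
```

```bash
python3 -c "
from h import *
path(.98,72,8)"
```

```text
t 13.57 tip [ 57.1  10.6 248.7] pitchdown 63.3 yaw 1.9 F [-3.06 -1.38 -4.8 ] q [-0.477 -0.01   1.891  0.414  0.976  0.565] grip -0.00 
 toolaxes [[0.893, 0.018, 0.45], [0.023, -1.0, -0.005], [0.45, 0.015, -0.893]]
phi est 0.780 s 28.7
turn -0.219 sx 0.134 sz -0.064 phi 0.81 tcp [ 52. 270.]
turn -0.219 sx 0.134 sz -0.063 phi 0.83 tcp [ 56. 275.]
turn -0.219 sx 0.134 sz -0.063 phi 0.86 tcp [ 60. 279.]
turn -0.219 sx 0.135 sz -0.062 phi 0.88 tcp [ 64. 284.]
turn -0.219 sx 0.135 sz -0.061 phi 0.91 tcp [ 68. 288.]
turn -0.219 sx 0.135 sz -0.060 phi 0.93 tcp [ 72. 292.]
turn -0.219 sx 0.136 sz -0.059 phi 0.96 tcp [ 76. 296.]
turn -0.219 sx 0.136 sz -0.058 phi 0.98 tcp [ 81. 300.]
```

servo_tool --rows '[[[0, -0.22, 0, 0.13, 0, -0.064, 0], [0, -0.22, 0, 0.13, 0, -0.063, 0], [0, -0.22, 0, 0.13, 0, -0.062, 0], [0, -0.22, 0, 0.13, 0, -0.06, 0], [0, -0.11, 0, 0.07, 0, -0.03, 0], [0, 0, 0, 0, 0, 0, 0]]]'

```text
clock: 14.07
tcp_pos: [620.7, -120.5, 287.1]
tool_rot: [-0.035, 0.967, 0.168, 0.188]
force: [-3.4, 0.5, -0.1]
grip_width: -0.004
```

```bash
python3 -c "
from h import *
path(.99,72,6)
import cv2
from station import read_camera
cv2.imwrite('pics/side5.png',read_camera('side')[:,:,::-1])
"
```

```text
t 14.07 tip [ 73.5  10.7 269.5] pitchdown 68.0 yaw 1.9 F [-3.08  1.56 -0.15] q [-0.423  0.03   1.789  0.306  1.062  0.688] grip -0.00 
 toolaxes [[0.927, 0.019, 0.375], [0.023, -1.0, -0.004], [0.374, 0.012, -0.927]]
phi est 0.897 s 28.4
turn -0.133 sx 0.084 sz -0.037 phi 0.91 tcp [ 69. 290.]
turn -0.133 sx 0.084 sz -0.037 phi 0.93 tcp [ 72. 292.]
turn -0.133 sx 0.084 sz -0.037 phi 0.94 tcp [ 74. 295.]
turn -0.133 sx 0.084 sz -0.036 phi 0.96 tcp [ 77. 297.]
turn -0.133 sx 0.085 sz -0.036 phi 0.97 tcp [ 80. 300.]
turn -0.133 sx 0.085 sz -0.036 phi 0.99 tcp [ 82. 302.]
```

View pics/side5.png

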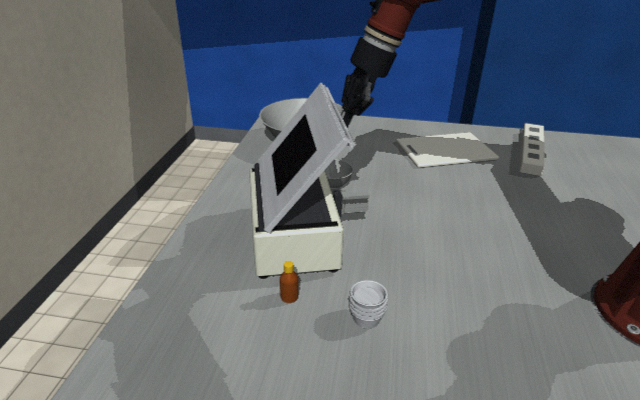

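servo_tool --rows '[[[0, -0.13, 0, 0.08, 0, -0.035, 0], [0, -0.13, 0, 0.08, 0, -0.035, 0], [0, -0.13, 0, 0.08, 0, -0.035, 0], [0, -0.13, 0, 0.08, 0, -0.035, 0], [0, -0.1, 0, 0.06, 0, -0.03, 0]]]'

```text
clock: 14.53
tcp_pos: [631.2, -117.1, 298.0]
tool_rot: [-0.03, 0.972, 0.168, 0.161]
force: [-4.0, 0.8, -2.9]
grip_width: 0.005
```

servo_tool --rows '[[[0, -0.1, 0, 0.05, 0, -0.02, 0], [0, 0, 0, 0.03, 0, -0.01, 0], [0, 0, 0, 0, 0, 0, 0]]]'

```text
clock: 14.78
tcp_pos: [634.3, -116.1, 300.8]
tool_rot: [-0.029, 0.973, 0.169, 0.158]
force: [-4.7, 1.6, -1.6]
grip_width: 0.001
```

```bash
python3 -c "
from h import *
est()"
```

```text
t 14.78 tip [ 86.8  10.4 282.8] pitchdown 71.6 yaw 1.7 F [-3.91  2.99 -1.6 ] q [-0.385  0.07   1.71   0.237  1.13   0.766] grip 0.00 
 toolaxes [[0.949, 0.019, 0.316], [0.021, -1.0, -0.003], [0.316, 0.009, -0.949]]
phi est 0.981 s 28.4
```

servo_tool --rows '[[[0, 0, 0, -0.1, 0, 0, 0], [0, 0, 0, -0.3, 0, 0, 0], [0, 0, 0, -0.6, 0, 0, 0], [0, 0, 0, -0.8, 0, -0.1, 0], [0, 0, 0, -0.8, 0, -0.2, 0], [0, 0, 0, -0.6, 0, -0.2, 0], [0, 0, 0, -0.3, 0, -0.1, 0], [0, 0, 0, 0, 0, 0, 0]]]'

```text
clock: 15.45
tcp_pos: [502.3, -165.8, 281.0]
tool_rot: [-0.026, 0.973, 0.167, 0.16]
force: [0.4, -0.2, 0.6]
grip_width: 0.0
```

```bash
python3 -c "
from h import *
st();fm(2)
import cv2
from station import read_camera
for n in('side','top'): cv2.imwrite('pics/%s6.png'%n,read_camera(n)[:,:,::-1])
im=cv2.imread('pics/side6.png')[60:290,210:430]; cv2.imwrite('pics/side6c.png',cv2.resize(im,None,fx=2.6,fy=2.6,interpolation=cv2.INTER_CUBIC))
# predicted left lip corner (lower outer), y=140, for angles
for p in (.85,.9,.95,1.0,1.05):
  l=L(p); print(p,[proj(c,M.T@np.array([l[0],140,l[1]])+LIP).round(1) for c in('side','top')],[proj(c,M.T@np.array([l[0],-140,l[1]])+LIP).round(1) for c in('side','top')])
"
```

```text
t 15.45 tip [-54.2   5.1 263. ] pitchdown 71.3 yaw 0.4 F [ 0.37 -0.3   0.64] q [-0.592 -0.162  1.971  0.284  1.146  0.545] grip 0.00 
 toolaxes [[0.947, 0.017, 0.32], [0.017, -1.0, 0.003], [0.32, 0.002, -0.947]]
Fmean [0.66 0.81 0.18] [0.02 0.39 0.23]
0.85 [array([358.4, 146.3]), array([271.7, 237.2])] [array([331.4,  90.5]), array([413.5, 192.7])]
0.9 [array([353.9, 142. ]), array([269.8, 232.7])] [array([327.7,  86.9]), array([413. , 187.8])]
0.95 [array([349., 138.]), array([267.8, 227.9])] [array([323.8,  83.5]), array([412.4, 182.7])]
1.0 [array([343.9, 134.2]), array([265.8, 222.9])] [array([319.6,  80.2]), array([411.7, 177.3])]
1.05 [array([338.4, 130.6]), array([263.7, 217.6])] [array([315.3,  77.2]), array([410.8, 171.7])]
```

View pics/side6c.png

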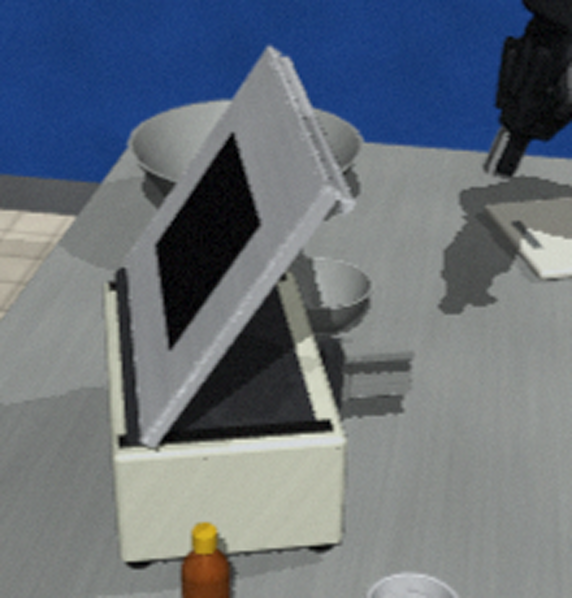

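View pics/top6.png

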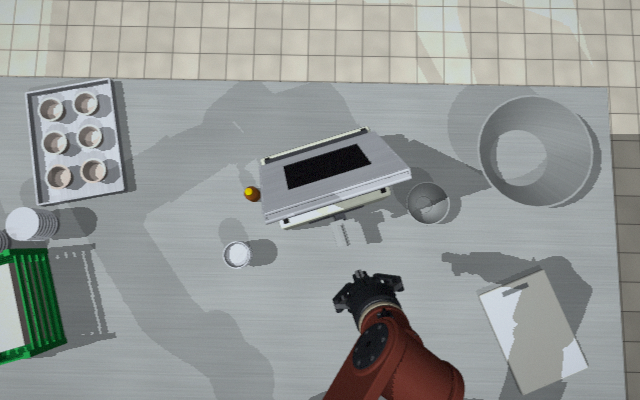

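servo_tool --rows '[[[0, 0, 0, 0, 0, 0, 0], [0, 0, 0, 0, 0, 0, 0], [0, 0, 0, 0, 0, 0, 0], [0, 0, 0, 0, 0, 0, 0], [0, 0, 0, 0, 0, 0, 0], [0, 0, 0, 0, 0, 0, 0], [0, 0, 0, 0, 0, 0, 0], [0, 0, 0, 0, 0, 0, 0]]]'

```text
clock: 16.32
tcp_pos: [502.6, -164.4, 279.4]
tool_rot: [-0.027, 0.973, 0.168, 0.158]
force: [-0.2, -0.1, 0.2]
grip_width: 0.002
```

```bash
python3 -c "
from h import *
import cv2
from station import read_camera,robot
a=cv2.imread('pics/side6.png').astype(int);b=read_camera('side')[:,:,::-1].astype(int)
print('lid region diff',abs(a-b)[70:240,250:370].mean(),abs(a-b)[70:240,250:370].max(), 'static', abs(a-b)[300:,100:300].mean())
a=cv2.imread('pics/top0.png').astype(int);b=cv2.imread('pics/top6.png').astype(int)
"

```

```text
lid region diff 2.3562908496732025 23 static 2.1106166666666666
```

```bash
python3 -c "
from station import robot
print(robot.hand_in())"
```

```text
the job is handed in; nothing more can be done
None
```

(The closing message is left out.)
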